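# Sort unmarked spacers in the slot gauge

## Robot

A 6-joint arm with a two-finger parallel gripper is mounted at the origin on the work surface. World frame = base frame: x ahead of the robot, y to its left, z up, the work surface at z = 0. Lengths are in m, angles in rad, forces in N, time in s.
With the tool pointing down it reaches from about 0.425 to 0.95 m from the base axis. Payload 3.5 kg.
Tool frame: the origin (TCP) lies at the very end of the fingers, on their centre line; the grasp point (between the pads) lies 19 mm behind it; z points along the fingers, y is the direction in which the jaws open and shut (so a half turn about z gives the same grasp; the last joint's range is limited). The gripper opens to 85 mm and grips with 20 to 120 N. Pads are 22 mm wide; open, the fingers measure 114 mm over their backs; the gripper's body (76 mm by 85 mm) begins 54 mm behind the grasp point. The pads swing forward as they close: fully open they stand 13 mm farther back than shut.
Start: joints at [0.997, 0.286, 1.577, -0, 1.279, -0.15], TCP at [0.278, 0.615, 0.231] pointing down, gripper open.
Joint ranges: [-2.77, 2.77], [-0.9, 2.22], [0.21, 2.48], [-1.53, 4.67], [0.24, 2.81], [-2.84, 2.84]. Speed limits (rad/s): [2.79, 2.79, 3.14, 3.14, 3.14, 3.14].

## Interface

Orientations are given as a unit quaternion [x, y, z, w].
In Python, from plant import ctrl, eyes, ticket gives the robot as it stands.
- The arm moves only by the tool send_rows, never from a script. Its arguments are lists of equal length, an entry for each row: "translation": the shift along the tool's x, y, z in units of 30 mm (1.0 is 30 mm), a list of three; "rotation": the turn, a rotation vector about the tool's x, y, z in units of 5 degrees (1.0 is 5 degrees), a list of three; "grip": the finger opening in mm, from 0 to 85.4. A call has 1 to 5 rows; each row shifts and turns the commanded pose from where the row before left it, along the tool's axes as they then stand; what a row does not reach is not made up. A row lasts 1/8 s, in which the tool goes at most 62.5 mm and 10.7 degrees, less where a joint would pass 70% of its speed; a pose out of reach is approached as far as the arm can. A call is refused whole if a number of a shift passes 1 or a number of a turn 1, either way. A call with a gripper value outside its range is refused whole. The fingers move at their own pace and stop on an object; "squeeze" is the grip in N (left out, the last holds). Time passes only in rows, so rows that do not move let the fingers close. It gives the time, the measured TCP pose, the force and the opening at its end, in the units of the state.
- ctrl.get_state(): the state, without advancing time (a new reading comes with each control period).
- eyes.read_camera(name): name is "scene" or "top" or "wrist"; returns a dict with "image" (420x560x3 uint8, blue, green, red), "mtx" (3x3 intrinsics, pixels), "xyz" and "orientation" of the camera in the world; the wrist camera has in their place "hand_eye" (4x4, takes a point from camera to tool coordinates, whose origin is the TCP and whose axes are the flange's). Camera axes: x right, y down, z forward; pixel columns grow to the right and rows downward; lengths in m; the calibration is good to about 2 mm. The wrist camera is an equidistant fisheye: a pixel r from the principal point sees the ray r / f radians off the axis. A picture is of the moment at which its call begins: read the wrist's pose just before it. There is no depth.
- ticket.sign_off(): hands the job in, once; it reports no verdict.
The state is a dict: "time": time; "qpos": joint angles; "dq": joint speeds; "joint_efforts": joint torques, N m; "eef_pos": TCP position; "tcp_rot": TCP orientation; "contact_force": force on the tool from outside, world axes, zero at the start; "wrist_torque": the same for the moment, N m; "opening": opening from 0.0 (shut) to 1.0 (fully open).
Only numpy, scipy, OpenCV 4.12 (cv2) and the standard library are available. Lean on these libraries where they do the work, as an engineer would, in place of code of your own. Each camera call takes 0.05 s, during which the arm holds its last target. There are 200 camera calls.

## Task

Two unmarked steel spacers are standing loose on the grey bench plate. Put each one upright into the narrowest slot of the slot gauge that will take it, feeling for the slot's mouth and pressing gently past the spring until the spacer is fully home on the slot's floor, about midway along the slot. Never force a spacer against the gauge, and leave the spacer already in the widest slot and the other things on the bench where they are.

Things in the scene. Friction and masses are not known exactly. Their poses are not given: they have to be found in the camera images.
- gauge: Slot gauge fixed on the bench plate: steel rail 64 x 240 x 14 mm (x, y, z), four U-shaped steel blocks clamped on it in a row along y, each with one slot 40 mm long along x, open at top and ends. Origin: centre of the rail's underside. Slot mouths (level tops of two 9 mm thick sharp-edged cheeks) at z = 46 mm, floors at z = 22 mm. A spacer home in its slot has its centre at z = 46 mm.
- slot_1 (a point): Nominal middle of the mouth of the narrowest slot, 8.5 mm wide, at y = +78 mm on the gauge; axes as the gauge's. The block was clamped by eye: the real slot lies up to 6.5 mm to either side of this point along y (not measured). A slot takes a spacer at least 1.5 mm thinner than its width.
- slot_2 (a point): The same for the second slot, 11.5 mm wide, at y = +26 mm on the gauge; its real middle too lies up to 6.5 mm to either side along y. In each slot, bowed spring wires in the +y cheek stand 2.75 mm into the slot, 18 to 2 mm above the floor, and give way: pushing a spacer past them takes 3 to 9 N downward; they hold it by friction, so it does not fall home by itself.
- slot_3 (a point): The same for the third slot, 14.5 mm wide, at y = -26 mm on the gauge; its real middle too lies up to 6.5 mm to either side along y. The fourth slot, 17.5 mm wide at y = -78 mm, already holds a spacer. Force between spacer and gauge must stay under 60 N, brief knocks too: touch down at about 10 mm/s or slower and stop on a few newtons.
- spacer_a_mid (a point): Loose unmarked ground-steel spacer plate standing on its long edge: 56 mm long (its x), 48 mm high (its z), 7, 10 or 13 mm thick along its y (to be found by gripping or trying it), lower edges bevelled 0.8 mm, two dark round holes in each broad face; about 0.15 to 0.3 kg. This point is its centre, 24 mm above its foot. 
- spacer_b_mid (a point): The other loose unmarked spacer, like the first but of another thickness: ground-steel spacer plate standing on its long edge: 56 mm long (its x), 48 mm high (its z), 7, 10 or 13 mm thick along its y, lower edges bevelled 0.8 mm, two dark round holes in each broad face; about 0.15 to 0.3 kg. This point is its centre, 24 mm above its foot. 
- spacer_c_mid (a point): Spacer already home in the 17.5 mm slot, to be left there: ground-steel spacer plate standing on its long edge: 56 mm long (its x), 48 mm high (its z), 16 mm thick along its y, lower edges bevelled 0.8 mm, two dark round holes in each broad face; about 0.3 kg. This point is its centre, 24 mm above its foot. 
- disc: Bystander: turned aluminium disc, diameter 48 mm, 13 mm high, lying on the bench plate; origin at the centre of its underside.
- vee_block: Bystander: small steel vee block, 50 x 44 x about 30 mm high; origin at the centre of its underside.
- micrometer: Bystander: micrometer lying flat, about 140 mm long along its x, 18 mm high; origin beside the anvil gap, at its underside.
Things that resemble listed ones, but are neither listed nor needed, are in the scene too. Leave any green look-alike of the part that bears spacer_b_mid alone.

How it is judged:
By the outcome, as a careful person would: the job done as asked, in the order asked, and still so for the second after the job is handed in, with the robot touching nothing.
It also fails if it takes over 72 s, if anything falls off the work surface, if the arm or the gripper's body presses on something with over 40 N, if the wrist force passes 120 N, or if a joint passes its speed limit or range.

## Working session

There is one attempt and no reset: what is moved stays moved. The work goes in short steps, Python scripts to look and compute and a tool call to move; the robot and the scene stay as the last step left them, time stands still between calls to the robot, and variables do not carry over. Pictures are saved under pics/ and viewed, about 8 in all and at most 12, crops included, and the job is handed in when it is done.

Besides the shell and the picture viewer there is one more tool, called after "Call:" by a JSON object that holds its "method" and its "body", one argument or row to a line. send_rows: Moves the arm, as the interface text tells. Its arguments: {"type":"object","properties":{"translation":{"type":"array"},"rotation":{"type":"array"},"grip":{"type":"array"},"squeeze":{"type":"number"}},"required":["translation","rotation","grip"]}

```bash
ls; mkdir -p pics; python3 - <<'E'
from plant import ctrl, eyes, ticket
import cv2,numpy as np
s=ctrl.get_state();print(s)
for n in ("scene","top","wrist"):
    c=eyes.read_camera(n);cv2.imwrite(f"pics/{n}0.png",c["image"])
    print(n,{k:(np.array(v).tolist()) for k,v in c.items() if k!="image"})
E
```

```text
pics
{'time': 0.0, 'qpos': array([ 9.97016371e-01,  2.87190194e-01,  1.57819588e+00,  1.19210063e-05,
        1.27856090e+00, -1.49993956e-01]), 'dq': array([ 5.13661570e-04,  1.23825388e-04, -3.55372781e-04,  8.34337300e-05,
        1.14534616e-03, -1.28969387e-03]), 'joint_efforts': array([-4.68334365e-04, -4.05963707e+01, -2.92638195e+01, -1.25567335e-04,
        5.62864836e-03,  1.26621717e-05]), 'eef_pos': array([0.27717675, 0.61474704, 0.22992058]), 'tcp_rot': array([ 2.10312477e-01,  9.77633508e-01, -1.09889779e-03, -4.22098219e-04]), 'contact_force': array([-0.06699382, -0.00737096, -0.13503618]), 'wrist_torque': array([ 0.00755993,  0.02979885, -0.01777181]), 'opening': 0.9993433960349777}
scene {'mtx': [[429.3455296291242, 0.0, 284.21935301694253], [0.0, 429.3455296291242, 209.1340013659748], [0.0, 0.0, 1.0]], 'xyz': [1.1965259692749357, -0.31041536783423296, 1.000623469515715], 'orientation': [0.7326862770481873, 0.6164455865200739, -0.1798906538247888, -0.22539966936905415]}
top {'mtx': [[524.6639978065294, 0.0, 278.4118929882857], [0.0, 524.6639978065294, 208.97270758323907], [0.0, 0.0, 1.0]], 'xyz': [0.3084673711519537, -0.1749179852047441, 1.2724119736523518], 'orientation': [-0.6853380992209607, 0.7186460069531805, -0.08702673278507816, 0.07928400990870904]}
wrist {'mtx': [[325.19226210127806, 0.0, 278.7993468854644], [0.0, 325.19226210127806, 208.45962070333044], [0.0, 0.0, 1.0]], 'hand_eye': [[-0.0007281310070004577, -0.951007846084577, -0.30916588833635655, 0.0788959756579721], [0.9999981612434039, -0.0012409405434742104, 0.0014620452717350324, -0.0006463831282796928], [-0.001774073010246622, -0.3091642552950444, 0.9510070009799155, -0.14296703088840865], [0.0, 0.0, 0.0, 1.0]]}
```

View pics/top0.png

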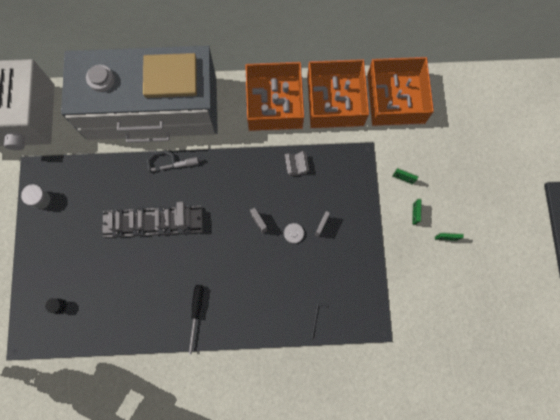

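View pics/scene0.png

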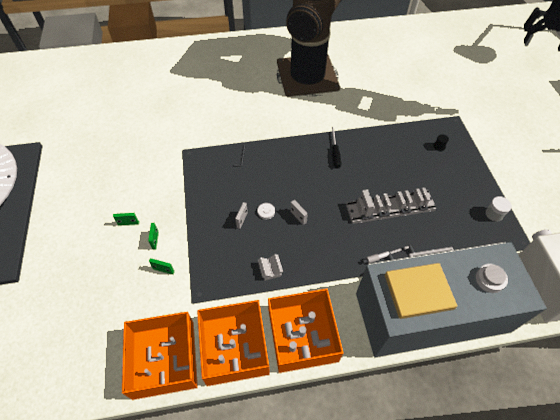

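The top image shows the gauge centred near (153,221), with the already-seated spacer at (180,217). The two loose steel spacers are at (259,219) and (323,223), with the disc at (294,233) between them, the vee block at (297,163) and the micrometer at (173,161). Things that could be mistaken for the spacers are the green look-alikes at (405,175), (417,211) and (449,236), and spacer c at (180,217). I choose the two grey ones on the plate.

```bash
cat > h.py <<'E'
from plant import ctrl, eyes, ticket
import cv2,numpy as np
from scipy.spatial.transform import Rotation as R
def ray(c,px,wrist_state=None):
    K=c["mtx"];d=np.array([(px[0]-K[0,2])/K[0,0],(px[1]-K[1,2])/K[1,1]])
    if wrist_state is None:
        return np.array(c["xyz"]),R.from_quat(c["orientation"]).as_matrix()@np.array([d[0],d[1],1])
    th=np.hypot(*d);v=np.array([*(d/max(th,1e-9)*np.sin(th)),np.cos(th)])
    H=np.array(c["hand_eye"]);T=R.from_quat(wrist_state["tcp_rot"]).as_matrix()
    return T@H[:3,3]+wrist_state["eef_pos"],T@H[:3,:3]@v
def at(c,px,z,ws=None):
    o,v=ray(c,px,ws);return (o+v*(z-o[2])/v[2])
def proj(c,P,ws):
    H=np.array(c["hand_eye"]);T=R.from_quat(ws["tcp_rot"]).as_matrix()
    p=H[:3,:3].T@(T.T@(np.array(P)-ws["eef_pos"])-H[:3,3])
    th=np.arctan2(np.hypot(p[0],p[1]),p[2]);K=c["mtx"];u=p[:2]/np.hypot(*p[:2])*th
    return u*[K[0,0],K[1,1]]+[K[0,2],K[1,2]]
E
python3 - <<'E'
from h import *
s=dict(xyz=0)
c=eyes.read_camera("top");d=eyes.read_camera("scene")
im=c["image"]
a=cv2.resize(im[190:250,95:215],None,fx=6,fy=6,interpolation=cv2.INTER_CUBIC)[:360,:720]
b=cv2.resize(im[200:245,240:340],None,fx=7.2,fy=7.2,interpolation=cv2.INTER_CUBIC)[:,:720]
o=np.full((360+b.shape[0],720,3),0,np.uint8);o[:360]=a;o[360:]=b
o=np.clip(o.astype(float)*1.3,0,255).astype(np.uint8)
print(o.shape);cv2.imwrite("pics/topc.png",o[:600])
for n,p in dict(gauge=(153,221),c=(180,210),A=(259,219),B=(323,223),disc=(294,233),pl=(20,150),pr=(390,340)).items():
    print(n,at(c,p,.02).round(3))
for n,p in dict(plate_corner=(183,150)).items(): print(at(d,p,0),at(c,(391,340),0))
E
```

```text
(684, 720, 3)
gauge [0.593 0.111 0.02 ]
c [0.618 0.045 0.02 ]
A [ 0.586 -0.147  0.02 ]
B [ 0.569 -0.303  0.02 ]
disc [ 0.547 -0.231  0.02 ]
pl [0.792 0.446 0.02 ]
pr [ 0.285 -0.439  0.02 ]
[ 0.28128105 -0.44783497  0.        ] [ 0.28421496 -0.44607351  0.        ]
```

View pics/topc.png

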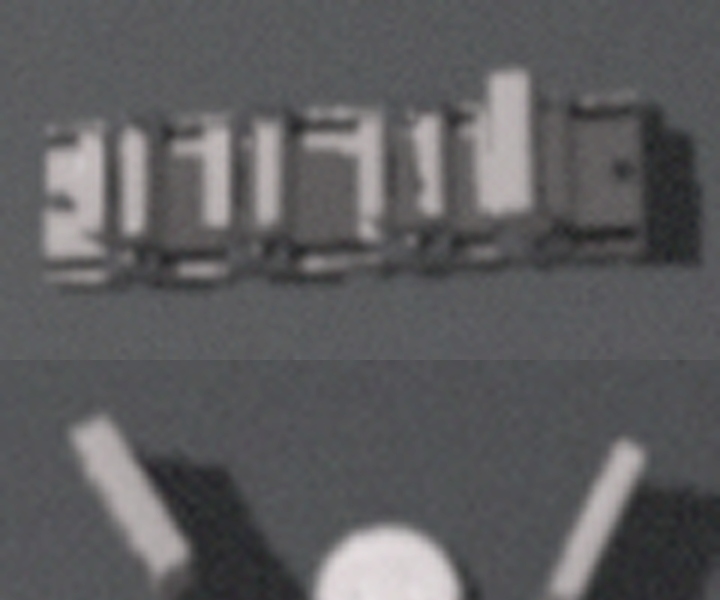

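The upper half shows the gauge with its three empty slots, with cheeks at about (110/135), (215/265) and (370/430) in crop columns, and spacer c at (510,140). The lower half shows spacer A with its top face around (131,491) and spacer B with its upper end at (628,447). B runs down to the left. Both are bare steel, not green.

```bash
cat >> h.py <<'E'
def go(P,yaw=None,s=None):
    """remaining shift (tool units) and turn (units about tool z) to put TCP at P, tool x heading yaw (mod pi), tool down"""
    s=s or ctrl.get_state();T=R.from_quat(s["tcp_rot"]).as_matrix()
    sh=T.T@(np.array(P)-s["eef_pos"])/.03
    h=np.arctan2(T[1,0],T[0,0]);out=[sh.round(2).tolist()]
    if yaw is not None:
        d=(yaw-h+np.pi/2)%np.pi-np.pi/2; out.append(("turn z units",round(-np.degrees(d)/5,2)))
        W=T@R.from_euler('z',-d).as_matrix();tilt=np.cross(W[:,2],[0,0,-1]);out.append(("tilt tool deg",np.degrees(W.T@tilt).round(2).tolist()))
    return out
def st():
    s=ctrl.get_state();T=R.from_quat(s["tcp_rot"]).as_matrix()
    print(round(s["time"],2),s["eef_pos"].round(4),"hd",round(float(np.degrees(np.arctan2(T[1,0],T[0,0]))),2),"F",s["contact_force"].round(1),"q6",s["qpos"][5].round(2),"open",round(s["opening"]*85.4,2));return s
E
python3 - <<'E'
from h import *
c=eyes.read_camera("top");d=eyes.read_camera("scene")
def tri(p,q):
    o1,v1=ray(c,p);o2,v2=ray(d,q);A=np.stack([v1,-v2],1);t=np.linalg.lstsq(A,o2-o1,rcond=None)[0]
    return ((o1+v1*t[0]+o2+v2*t[1])/2).round(4)
print("corner",tri((391,340),(183,150)),tri((377,143),(192,299)))
cr=lambda u,v:(240+u/7.2-.4,200+(v-360)/7.2-.4)
for n,p,q in (("A",(88,422),(175,560)),("B",(628,447),None)):
    P=at(c,cr(*p),.05)
    if q: Q=at(c,cr(*q),.05)
    else: P=at(c,(329.3-2.0,211.7),.05);Q=at(c,(317.5,235),.05)
    print(n,(P+Q)/2,np.linalg.norm(P-Q),"yaw",np.degrees(np.arctan2(*(P-Q)[1::-1])))
    M=(P+Q)/2;M[2]=.18;print(go(M,np.arctan2(*(P-Q)[1::-1])))
g=lambda u,v:(95+u/6-.4,190+v/6-.4)
P=at(c,g(48,265),.014);Q=at(c,g(640,245),.014);print(P,Q,"gauge y yaw",np.degrees(np.arctan2(*(P-Q)[1::-1])))
st()
E
```

```text
corner [ 0.2842 -0.4465  0.0029] [ 0.7726 -0.4517  0.0106]
A [ 0.58248311 -0.14547345  0.05      ] 0.05520463608905489 yaw 29.248658482305117
[[-19.7, -18.93, 1.71], ('turn z units', np.float64(-10.71)), ('tilt tool deg', [-0.01, -0.03, -0.0])]
B [ 0.56178151 -0.29858463  0.05      ] 0.06178125404552302 yaw -26.081589618405697
[[-21.16, -23.87, 1.71], ('turn z units', np.float64(0.36)), ('tilt tool deg', [-0.03, -0.0, 0.0])]
[0.5683527  0.23442277 0.014     ] [ 0.56534038 -0.00546659  0.014     ] gauge y yaw 89.28056729861216
0.35 [0.2774 0.6152 0.231 ] hd 155.72 F [0.1 0.5 0.4] q6 -0.15 open 85.51
```

Call:
{"method": "send_rows", "body": {
  "translation": [
    [-0.88,-1,0],
    [-0.88,-1,0],
    [-0.88,-1,0],
    [-0.88,-1,0],
    [-0.88,-1,0]
  ],
  "rotation": [
    [0,0,0],
    [0,0,0],
    [0,0,0],
    [0,0,0],
    [0,0,0]
  ],
  "grip": [60,60,60,60,60],
  "squeeze": 60
}}

```text
time: 0.98
eef_pos: [0.3364, 0.423, 0.2315]
tcp_rot: [0.21, 0.978, 0.0, 0.0]
contact_force: [0.1, -1.0, 0.7]
opening: 0.698
```

Call:
{"method": "send_rows", "body": {
  "translation": [
    [-0.88,-1,0],
    [-0.88,-1,0],
    [-0.88,-1,0],
    [-0.88,-1,0],
    [-0.88,-1,0]
  ],
  "rotation": [
    [0,0,0],
    [0,0,0],
    [0,0,0],
    [0,0,0],
    [0,0,0]
  ],
  "grip": [60,60,60,60,60]
}}

```text
time: 1.6
eef_pos: [0.3951, 0.2321, 0.2316]
tcp_rot: [0.21, 0.978, 0.0, 0.0]
contact_force: [0.9, -0.4, 0.6]
opening: 0.702
```

Call:
{"method": "send_rows", "body": {
  "translation": [
    [-0.88,-1,0],
    [-0.88,-1,0],
    [-0.88,-1,0],
    [-0.88,-1,0],
    [-0.88,-1,0]
  ],
  "rotation": [
    [0,0,0],
    [0,0,0],
    [0,0,0],
    [0,0,0],
    [0,0,0]
  ],
  "grip": [60,60,60,60,60]
}}

```text
time: 2.22
eef_pos: [0.4537, 0.0409, 0.2316]
tcp_rot: [0.21, 0.978, 0.0, 0.0]
contact_force: [-0.4, 0.9, -0.8]
opening: 0.705
```

Call:
{"method": "send_rows", "body": {
  "translation": [
    [-0.88,-1,0],
    [-0.88,-1,0],
    [-0.88,-1,0],
    [-0.88,-1,0],
    [-0.88,-1,0]
  ],
  "rotation": [
    [0,0,0],
    [0,0,0],
    [0,0,0],
    [0,0,0],
    [0,0,0]
  ],
  "grip": [60,60,60,60,60]
}}

```text
time: 2.85
eef_pos: [0.5124, -0.1501, 0.2315]
tcp_rot: [0.21, 0.978, -0.0, 0.0]
contact_force: [-0.8, 1.0, -0.1]
opening: 0.702
```

Call:
{"method": "send_rows", "body": {
  "translation": [
    [-0.88,-1,0.2],
    [-0.88,-1,0.3],
    [-0.88,-1,0.3],
    [-0.88,-0.9,0.4],
    [0,0,0.4]
  ],
  "rotation": [
    [0,0,0.36],
    [0,0,0],
    [0,0,0],
    [0,0,0],
    [0,0,0]
  ],
  "grip": [60,60,60,60,60]
}}

```text
time: 3.48
eef_pos: [0.5569, -0.3023, 0.1828]
tcp_rot: [0.227, 0.974, -0.0, 0.0]
contact_force: [-0.0, 0.4, 0.6]
opening: 0.701
```

Call:
{"method": "send_rows", "body": {
  "translation": [
    [0,0,0],
    [0,0,0]
  ],
  "rotation": [
    [0,0,0],
    [0,0,0]
  ],
  "grip": [60,60]
}}

```text
time: 3.72
eef_pos: [0.5567, -0.2989, 0.1837]
tcp_rot: [0.225, 0.974, 0.0, 0.0]
contact_force: [-0.2, -0.3, -0.5]
opening: 0.696
```

```bash
python3 - <<'E'
from h import *
s=st();c=eyes.read_camera("wrist");cv2.imwrite("pics/w1.png",c["image"])
# project est. B
for P in ([.5618,-.2986,.05],[.5618+.0252,-.2986-.0123,.05],[.5618-.0252,-.2986+.0123,.05]): print(proj(c,P,s).round(0))
E
```

```text
3.73 [ 0.5567 -0.2989  0.1837] hd 153.98 F [-0.2 -0.3 -0.5] q6 -1.77 open 59.48
[282. 201.]
[282. 231.]
[282. 170.]
```

View pics/w1.png

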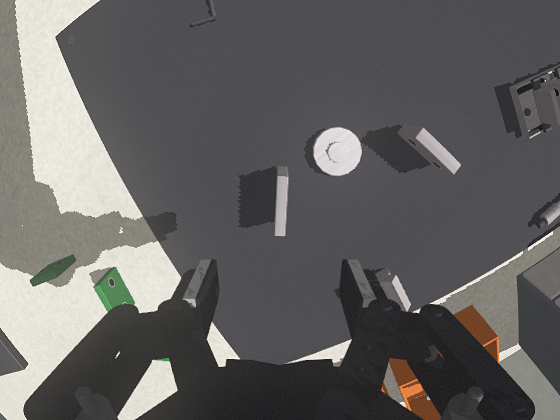

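The picture shows B's top face spanning (276..288,177) to (275..285,236), midway between the open fingers. The disc is at (334,151), A is at (438,150), and the green look-alikes are far off at the left. A crop won't add anything here.

```bash
python3 - <<'E'
from h import *
s=st();c=eyes.read_camera("wrist")
for z in (.05,):
    P=at(c,(282,177),z,s);Q=at(c,(280,236),z,s);M=(P+Q)/2
    a,b=at(c,(276,178),z,s),at(c,(288,178),z,s);e,f=at(c,(275,236),z,s),at(c,(285.5,236),z,s)
    yaw=np.arctan2(*(P-Q)[1::-1]);print(M,np.linalg.norm(P-Q),np.linalg.norm(a-b),np.linalg.norm(e-f),np.degrees(yaw))
    print(go([M[0],M[1],.03],yaw))
E
```

```text
3.77 [ 0.5569 -0.2991  0.1841] hd 153.98 F [-0.8 -0.3  0.6] q6 -1.77 open 60.0
[ 0.56693891 -0.30202148  0.05      ] 0.05561877575248511 0.01046649500533523 0.009701211447693469 152.2085948891361
[[-0.33, 0.06, 5.14], ('turn z units', np.float64(0.35)), ('tilt tool deg', [-0.01, 0.08, 0.0])]
```

Call:
{"method": "send_rows", "body": {
  "translation": [
    [-0.33,0.06,0.8],
    [0,0,1],
    [0,0,1],
    [0,0,0.9],
    [0,0,0.6]
  ],
  "rotation": [
    [0,0,0.35],
    [0,0,0],
    [0,0,0],
    [0,0,0],
    [0,0,0]
  ],
  "grip": [40,40,40,40,40],
  "squeeze": 40
}}

```text
time: 4.45
eef_pos: [0.5663, -0.302, 0.0535]
tcp_rot: [0.24, 0.971, 0.0, -0.0]
contact_force: [-0.7, 0.6, -0.8]
opening: 0.467
```

Call:
{"method": "send_rows", "body": {
  "translation": [
    [0,0,0.4],
    [0,0,0.25],
    [0,0,0.2],
    [0,0,0],
    [0,0,0]
  ],
  "rotation": [
    [0,0,0],
    [0,0,0],
    [0,0,0],
    [0,0,0],
    [0,0,0]
  ],
  "grip": [30,25,20,16,16]
}}

```text
time: 5.08
eef_pos: [0.5668, -0.303, 0.0295]
tcp_rot: [0.24, 0.971, -0.0, 0.001]
contact_force: [-0.1, -0.9, 0.3]
opening: 0.186
```

```bash
python3 - <<'E'
from h import *
s=st();c=eyes.read_camera("wrist");cv2.imwrite("pics/w2.png",cv2.resize(c["image"][130:400,140:420],None,fx=2,fy=2))
E
```

```text
5.08 [ 0.5668 -0.303   0.0295] hd 152.17 F [-0.1 -0.9  0.3] q6 -1.73 open 15.91
```

View pics/w2.png

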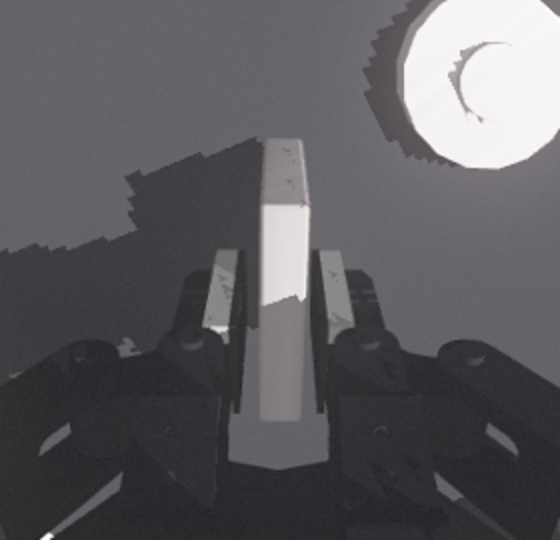

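B's top face is centred between the pads, spanning about (260..308,205) to (260..300,420). I'll close, check the thickness and lift slowly.

Call:
{"method": "send_rows", "body": {
  "translation": [
    [0,0,0],
    [0,0,0],
    [0,0,0],
    [0,0,0]
  ],
  "rotation": [
    [0,0,0],
    [0,0,0],
    [0,0,0],
    [0,0,0]
  ],
  "grip": [12,5,0,0],
  "squeeze": 60
}}

```text
time: 5.62
eef_pos: [0.5667, -0.303, 0.0294]
tcp_rot: [0.24, 0.971, -0.0, 0.0]
contact_force: [-0.4, -0.0, 2.8]
opening: 0.103
```

```bash
python3 - <<'E'
from h import *
s=st()
gy=np.radians(89.28);ey=np.array([np.cos(gy),np.sin(gy),0]);ex=np.array([ey[1],-ey[0],0])
G=np.array([.5683,.2344,0])*.5+np.array([.5653,-.0055,0])*.5+.032*ex
print("gauge",G)
for n,y in (("s1",.078),("s2",.026),("s3",-.026),("s4",-.078)):
    P=G+ey*y;print(n,P.round(4),go([P[0],P[1],.12],gy-np.pi/2))
E
```

```text
5.62 [ 0.5667 -0.303   0.0294] hd 152.17 F [-0.4 -0.   2.8] q6 -1.73 open 8.82
gauge [0.59879747 0.11404789 0.        ]
s1 [0.5998 0.192  0.    ] [[6.73, 15.1, -3.03], ('turn z units', np.float64(-5.42)), ('tilt tool deg', [-0.04, 0.04, -0.0])]
s2 [0.5991 0.14   0.    ] [[5.94, 13.56, -3.03], ('turn z units', np.float64(-5.42)), ('tilt tool deg', [-0.04, 0.04, -0.0])]
s3 [0.5985 0.088  0.    ] [[5.15, 12.02, -3.03], ('turn z units', np.float64(-5.42)), ('tilt tool deg', [-0.04, 0.04, -0.0])]
s4 [0.5978 0.0361 0.    ] [[4.36, 10.48, -3.03], ('turn z units', np.float64(-5.42)), ('tilt tool deg', [-0.04, 0.04, -0.0])]
```

Call:
{"method": "send_rows", "body": {
  "translation": [
    [0,0,-0.2],
    [0,0,-0.4],
    [0,0,-0.8],
    [0,0,-0.8],
    [0,0,-0.8]
  ],
  "rotation": [
    [0,0,0],
    [0,0,0],
    [0,0,-0.6],
    [0,0,-0.8],
    [0,0,-0.8]
  ],
  "grip": [0,0,0,0,0],
  "squeeze": 60
}}

```text
time: 6.25
eef_pos: [0.5662, -0.3024, 0.1198]
tcp_rot: [0.145, 0.989, 0.0, -0.0]
contact_force: [-0.2, -0.6, -1.8]
opening: 0.104
```

Call:
{"method": "send_rows", "body": {
  "translation": [
    [0,0.3,0],
    [0,0.8,0],
    [0,0.8,0],
    [0,0.8,0],
    [0,0.8,0]
  ],
  "rotation": [
    [0,0,-0.8],
    [0,0,-0.8],
    [0,0,-0.8],
    [0,0,-0.8],
    [0,0,0]
  ],
  "grip": [0,0,0,0,0]
}}

```text
time: 6.88
eef_pos: [0.5802, -0.1967, 0.1184]
tcp_rot: [0.007, 1.0, 0.0, -0.0]
contact_force: [-0.8, -0.3, -2.5]
opening: 0.107
```

```bash
python3 - <<'E'
from h import *
s=st()
print(go([.5991,.140,.12],np.radians(-.72)))
E
```

```text
6.88 [ 0.5802 -0.1967  0.1184] hd 179.25 F [-0.8 -0.3 -2.5] q6 -2.05 open 9.1
[[-0.48, 11.23, -0.05], ('turn z units', np.float64(-0.01)), ('tilt tool deg', [0.03, -0.04, -0.0])]
```

Call:
{"method": "send_rows", "body": {
  "translation": [
    [-0.1,1,0],
    [-0.1,1,0],
    [-0.1,1,0],
    [-0.1,1,0],
    [-0.1,1,0]
  ],
  "rotation": [
    [0,0,0],
    [0,0,0],
    [0,0,0],
    [0,0,0],
    [0,0,0]
  ],
  "grip": [0,0,0,0,0]
}}

```text
time: 7.5
eef_pos: [0.5972, -0.0471, 0.1187]
tcp_rot: [0.007, 1.0, 0.0, -0.0]
contact_force: [0.5, 0.1, -2.6]
opening: 0.102
```

Call:
{"method": "send_rows", "body": {
  "translation": [
    [0,1,0],
    [0,1,0],
    [0,1,0],
    [0,1,0],
    [0,1,0]
  ],
  "rotation": [
    [0,0,0],
    [0,0,0],
    [0,0,0],
    [0,0,0],
    [0,0,0]
  ],
  "grip": [0,0,0,0,0]
}}

```text
time: 8.12
eef_pos: [0.599, 0.1028, 0.1187]
tcp_rot: [0.007, 1.0, -0.0, -0.0]
contact_force: [-0.5, -0.7, -2.0]
opening: 0.105
```

Call:
{"method": "send_rows", "body": {
  "translation": [
    [0,0.6,0],
    [0,0.4,0],
    [0,0,0.3],
    [0,0,0],
    [0,0,0]
  ],
  "rotation": [
    [0,0,0],
    [0,0,0],
    [0,0,0],
    [0,0,0],
    [0,0,0]
  ],
  "grip": [0,0,0,0,0]
}}

```text
time: 8.75
eef_pos: [0.6001, 0.1299, 0.1094]
tcp_rot: [0.008, 1.0, -0.0, -0.0]
contact_force: [-0.4, 0.4, -1.3]
opening: 0.104
```

```bash
python3 - <<'E'
from h import *
s=st();c=eyes.read_camera("wrist");np.save("w3.npy",c["image"]);cv2.imwrite("pics/w3.png",cv2.resize(c["image"][100:320,130:430],None,fx=2.6,fy=2.6,interpolation=cv2.INTER_CUBIC))
for y in (.078,.026,-.026,-.078):
    for z in (.046,): print(y,((proj(c,[.5988+.0126*y-0.02,.1140+y,z],s)-[130,100])*2.6).round(0))
E
```

```text
8.75 [0.6001 0.1299 0.1094] hd 179.1 F [-0.4  0.4 -1.3] q6 -1.51 open 8.85
0.078 [626. 248.]
0.026 [427. 247.]
-0.026 [224. 249.]
-0.078 [ 38. 251.]
```

View pics/w3.png

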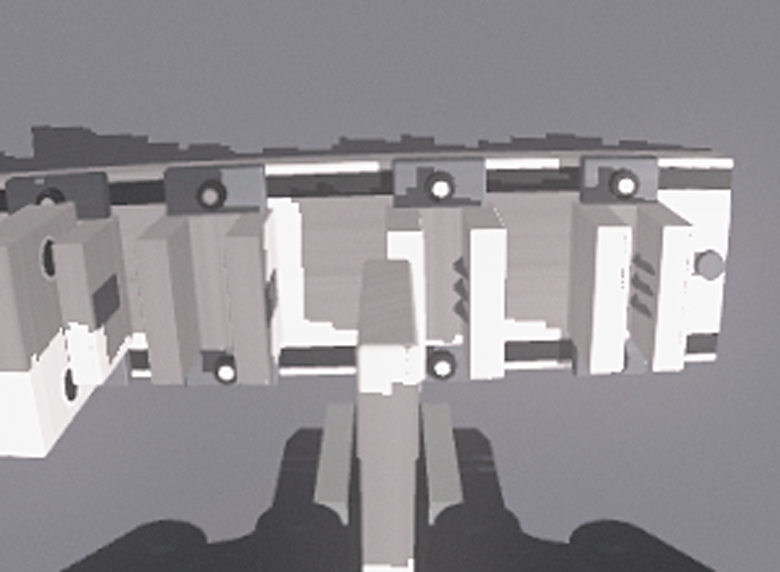

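```bash
python3 - <<'E'
from h import *
s=st();c=eyes.read_camera("wrist")
u=lambda p:(130+p[0]/2.6-.3,100+p[1]/2.6-.3)
def f(n,p,z): P=at(c,u(p),z,s);print(n,P.round(4));return P
z=.047
for n,ps in dict(s2=[(388,235),(424,235),(470,235),(505,235)],s2low=[(470,376),(505,376)],s1=[(597,240),(630,240),(655,240),(688,240)],s1low=[(577,374),(622,374),(653,370),(684,370)],s3=[(152,310),(187,310),(240,310),(275,310)]).items():
    for p in ps: f(n,p,z)
f("foot",(362,262),.0805);f("foot",(412,262),.0805)
f("foptop",(360,345),.1285);f("foptop",(418,345),.1285)
f("railR",(732,160),.014);f("railR",(716,360),.014)
print(s["eef_pos"])
E
```

```text
8.8 [0.6003 0.13   0.1097] hd 179.1 F [ 0.4 -1.1 -2.4] q6 -1.51 open 9.13
s2 [0.5755 0.13   0.047 ]
s2 [0.5756 0.1391 0.047 ]
s2 [0.5758 0.1507 0.047 ]
s2 [0.5759 0.1596 0.047 ]
s2low [0.6147 0.1513 0.047 ]
s2low [0.6149 0.1608 0.047 ]
s1 [0.5774 0.1837 0.047 ]
s1 [0.5775 0.1927 0.047 ]
s1 [0.5775 0.1996 0.047 ]
s1 [0.5776 0.2089 0.047 ]
s1low [0.615  0.1806 0.047 ]
s1low [0.6154 0.1934 0.047 ]
s1low [0.6146 0.2023 0.047 ]
s1low [0.615  0.2116 0.047 ]
s3 [0.5947 0.067  0.047 ]
s3 [0.5948 0.0767 0.047 ]
s3 [0.595 0.091 0.047]
s3 [0.5951 0.1003 0.047 ]
foot [0.5725 0.1245 0.0805]
foot [0.5726 0.1351 0.0805]
foptop [0.5719 0.1255 0.1285]
foptop [0.572  0.1347 0.1285]
railR [0.5616 0.2341 0.014 ]
railR [0.6269 0.2355 0.014 ]
[0.60027461 0.12995603 0.10973222]
```

The close view shows slot 2 with cheek tops at columns 388–424 and 470–505, and slot 1 at 597–630 and 655–688. B is held above it, with its foot edge at (362..412,262). I'll rectify this view to check the slot yaw.

```bash
python3 - <<'E'
from h import *
s=st();c=eyes.read_camera("wrist");im=c["image"]
def rect(z):
    xs=np.arange(.555,.631,.00025);ys=np.arange(.055,.245,.00025)
    m=np.array([[proj(c,[x,y,z],s) for y in ys] for x in xs],np.float32)
    return cv2.remap(im,m[...,0],m[...,1],cv2.INTER_CUBIC)
a=rect(.047);b=rect(.014)
cv2.imwrite("a.png",a);cv2.imwrite("b.png",b)
o=np.vstack([a[40:270],b])[:, :800]
print(o.shape,a.shape);cv2.imwrite("pics/rect.png",o)
# line angles
g=cv2.cvtColor(a,cv2.COLOR_BGR2GRAY)
for nm,I in (("a",a),("b",b)):
    L=cv2.createLineSegmentDetector(0).detect(cv2.cvtColor(I,cv2.COLOR_BGR2GRAY))[0][:,0]
    for l in L:
        d=l[2:]-l[:2];n=np.hypot(*d)
        if n>90: print(nm,l.round(0),round(n),"dir (from +x/row)",round(float(np.degrees(np.arctan(d[0]/d[1])) if abs(d[1])>abs(d[0]) else -np.degrees(np.arctan(d[1]/d[0]))),2), 'v' if abs(d[1])>abs(d[0]) else 'h')
E
```

```text
8.85 [0.6004 0.1301 0.1099] hd 179.11 F [-0.3 -0.3 -1.5] q6 -1.51 open 8.9
(534, 760, 3) (304, 760, 3)
a [178.  17. 289.  15.] 111 dir (from +x/row) 0.84 h
a [304.  39. 206.  41.] 99 dir (from +x/row) 0.88 h
a [420. 173. 417.  73.] 100 dir (from +x/row) 1.38 v
a [293.   7.   1.   1.] 293 dir (from +x/row) -1.15 h
a [552. 191. 552.  53.] 138 dir (from +x/row) -0.09 v
a [585.  73. 587. 236.] 163 dir (from +x/row) 0.64 v
a [382.  77. 384. 238.] 161 dir (from +x/row) 0.85 v
a [513.  73. 516. 238.] 165 dir (from +x/row) 0.81 v
a [493.  37. 399.  38.] 94 dir (from +x/row) 0.33 h
a [ 77.   5. 176.   4.] 99 dir (from +x/row) 1.08 h
a [266. 201. 263. 302.] 101 dir (from +x/row) -1.59 v
a [337. 192. 335.  77.] 115 dir (from +x/row) 0.97 v
a [322. 113. 329. 205.] 92 dir (from +x/row) 4.59 v
a [170. 239. 169.  76.] 164 dir (from +x/row) 0.49 v
a [169.  54.  73.  55.] 96 dir (from +x/row) 0.89 h
a [ 22.  54.  23. 177.] 123 dir (from +x/row) 0.68 v
a [ 73. 244.  71.  81.] 164 dir (from +x/row) 0.82 v
a [ 97.  62.  98. 198.] 136 dir (from +x/row) 0.64 v
b [164. 255. 261. 253.] 96 dir (from +x/row) 
[... 674 characters left out ...]
m +x/row) 0.64 v
b [524.  65. 414.  65.] 110 dir (from +x/row) 0.43 h
b [324. 147. 333. 258.] 112 dir (from +x/row) 4.41 v
b [547. 107. 550. 297.] 190 dir (from +x/row) 0.84 v
b [ 41.  28. 156.  26.] 115 dir (from +x/row) 1.0 h
b [403.  82. 309.  83.] 94 dir (from +x/row) 0.39 h
b [342. 244. 340. 111.] 134 dir (from +x/row) 0.93 v
b [621.  80. 527.  80.] 94 dir (from +x/row) 0.04 h
b [148.  84.  37.  86.] 111 dir (from +x/row) 0.8 h
b [149. 299. 148. 111.] 189 dir (from +x/row) 0.38 v
b [307.  24. 407.  23.] 100 dir (from +x/row) 0.24 h
b [407.  29. 311.  30.] 96 dir (from +x/row) 0.57 h
b [ 36. 302.  35. 196.] 106 dir (from +x/row) 0.87 v
b [ 64.  93.  65. 252.] 159 dir (from +x/row) 0.56 v
```

View pics/rect.png

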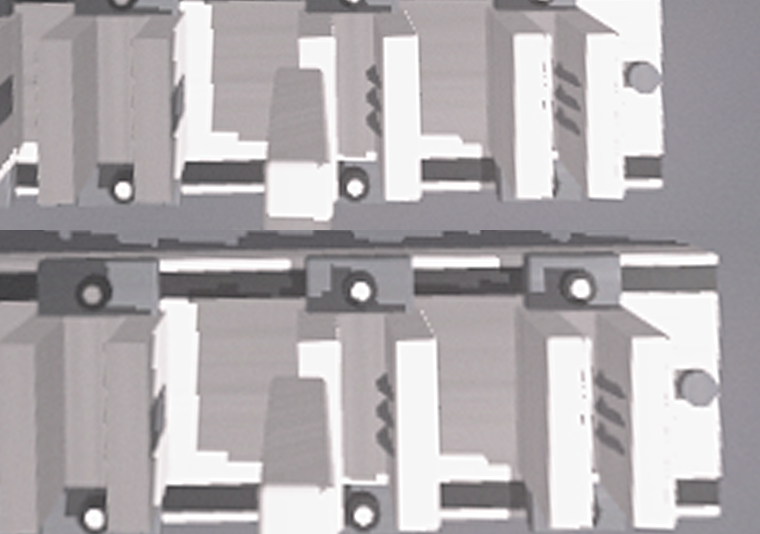

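The rectified view gives slot-2 inner cheek edges at cols 336 and 383, so mid y is 0.1450. Slot 1 runs 552–586 (y 0.1973) and slot 3 runs about 73–133 (y 0.081). The gauge x heading is about +0.7°.

```bash
python3 - <<'E'
from h import *
s=st()
print(go([.5945,.1450,.084],np.radians(.7)))
E
```

```text
8.9 [0.6004 0.1301 0.11  ] hd 179.12 F [-0.4 -0.1 -1.5] q6 -1.51 open 9.02
[[0.2, 0.49, 0.87], ('turn z units', np.float64(-0.32)), ('tilt tool deg', [-0.0, 0.02, 0.0])]
```

Call:
{"method": "send_rows", "body": {
  "translation": [
    [0.1,0.25,0],
    [0.1,0.24,0.2],
    [0,0,0.3],
    [0,0,0.25],
    [0,0,0.12]
  ],
  "rotation": [
    [0,0,-0.32],
    [0,0,0],
    [0,0,0],
    [0,0,0],
    [0,0,0]
  ],
  "grip": [0,0,0,0,0]
}}

```text
time: 9.52
eef_pos: [0.5936, 0.1453, 0.0825]
tcp_rot: [-0.007, 1.0, -0.0, -0.001]
contact_force: [-0.0, 0.3, -1.7]
opening: 0.101
```

Call:
{"method": "send_rows", "body": {
  "translation": [
    [0,0,0],
    [0,0,0]
  ],
  "rotation": [
    [0,0,0],
    [0,0,0]
  ],
  "grip": [0,0]
}}

```text
time: 9.78
eef_pos: [0.5945, 0.1453, 0.084]
tcp_rot: [-0.007, 1.0, 0.0, 0.0]
contact_force: [-0.0, -1.4, -2.0]
opening: 0.101
```

```bash
python3 - <<'E'
from h import *
s=st();c=eyes.read_camera("wrist");im=c["image"]
print(go([.5945,.1450,.084],np.radians(.7)))
cv2.imwrite("pics/w4.png",cv2.resize(im[130:270,200:380],None,fx=4,fy=4,interpolation=cv2.INTER_CUBIC))
E
```

```text
9.78 [0.5945 0.1453 0.084 ] hd -179.24 F [-0.  -1.4 -2. ] q6 -1.51 open 8.62
[[0.0, -0.01, 0.0], ('turn z units', np.float64(0.01)), ('tilt tool deg', [0.0, 0.05, -0.0])]
```

View pics/w4.png

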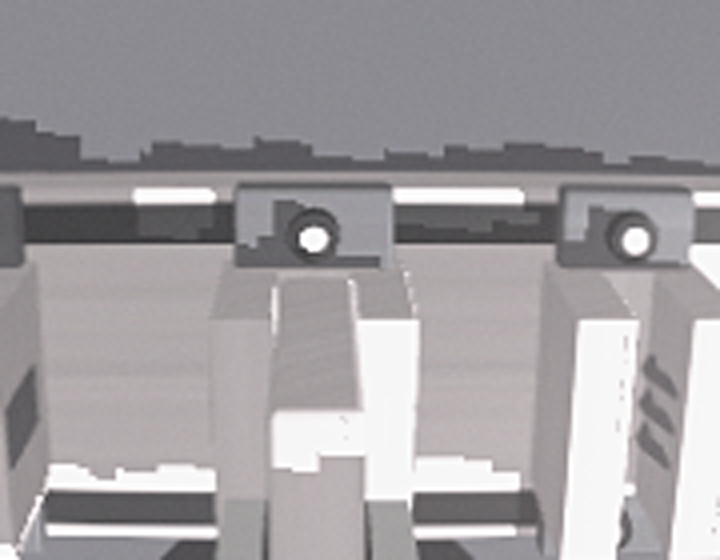

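The foot of B at (278..354,280) lines up with slot 2, whose outer cheek edges are at 210 and 417 (mid 313.5). They agree to about 0.3 mm, so I'll descend gently.

Call:
{"method": "send_rows", "body": {
  "translation": [
    [0,-0.01,0.04],
    [0,0,0.04],
    [0,0,0.04],
    [0,0,0.04]
  ],
  "rotation": [
    [0,0,0],
    [0,0,0],
    [0,0,0],
    [0,0,0]
  ],
  "grip": [0,0,0,0]
}}

```text
time: 10.32
eef_pos: [0.5942, 0.1451, 0.0788]
tcp_rot: [-0.007, 1.0, -0.0, -0.0]
contact_force: [-0.3, -0.4, -2.6]
opening: 0.103
```

Call:
{"method": "send_rows", "body": {
  "translation": [
    [0,0,0.03],
    [0,0,0.03],
    [0,0,0.0]
  ],
  "rotation": [
    [0,0,0],
    [0,0,0],
    [0,0,0]
  ],
  "grip": [0,0,0]
}}

```text
time: 10.7
eef_pos: [0.5941, 0.1451, 0.077]
tcp_rot: [-0.007, 1.0, -0.0, -0.0]
contact_force: [-0.2, -0.0, -1.4]
opening: 0.103
```

Call:
{"method": "send_rows", "body": {
  "translation": [
    [0,0,0.03],
    [0,0,0.03],
    [0,0,0.0]
  ],
  "rotation": [
    [0,0,0],
    [0,0,0],
    [0,0,0]
  ],
  "grip": [0,0,0]
}}

```text
time: 11.08
eef_pos: [0.5941, 0.1451, 0.0752]
tcp_rot: [-0.007, 1.0, -0.0, -0.0]
contact_force: [-0.9, 0.0, -2.1]
opening: 0.104
```

Call:
{"method": "send_rows", "body": {
  "translation": [
    [0,0,0.03],
    [0,0,0.03],
    [0,0,0.0]
  ],
  "rotation": [
    [0,0,0],
    [0,0,0],
    [0,0,0]
  ],
  "grip": [0,0,0]
}}

```text
time: 11.45
eef_pos: [0.5941, 0.1451, 0.0734]
tcp_rot: [-0.007, 1.0, -0.0, -0.0]
contact_force: [0.1, -0.4, -1.2]
opening: 0.103
```

The foot is 2 mm below the mouth with no contact, so it has entered the slot. The spring should start at TCP z of about 0.069 and home should be at about 0.0514.

Call:
{"method": "send_rows", "body": {
  "translation": [
    [0,0,0.04],
    [0,0,0.04],
    [0,0,0.03]
  ],
  "rotation": [
    [0,0,0],
    [0,0,0],
    [0,0,0]
  ],
  "grip": [0,0,0],
  "squeeze": 80
}}

```text
time: 11.82
eef_pos: [0.5941, 0.1451, 0.0701]
tcp_rot: [-0.007, 1.0, -0.0, -0.0]
contact_force: [-0.1, -0.2, -2.0]
opening: 0.101
```

Call:
{"method": "send_rows", "body": {
  "translation": [
    [0,0,0.04],
    [0,0,0.03]
  ],
  "rotation": [
    [0,0,0],
    [0,0,0]
  ],
  "grip": [0,0]
}}

```text
time: 12.08
eef_pos: [0.5942, 0.1451, 0.068]
tcp_rot: [-0.007, 1.0, -0.0, -0.0]
contact_force: [0.5, 0.1, -2.0]
opening: 0.1
```

Call:
{"method": "send_rows", "body": {
  "translation": [
    [0,0,0.04],
    [0,0,0.04]
  ],
  "rotation": [
    [0,0,0],
    [0,0,0]
  ],
  "grip": [0,0]
}}

```text
time: 12.32
eef_pos: [0.5944, 0.1449, 0.0659]
tcp_rot: [-0.007, 1.0, -0.0, 0.0]
contact_force: [0.1, -1.0, -0.8]
opening: 0.099
```

Call:
{"method": "send_rows", "body": {
  "translation": [
    [0,0,0.03],
    [0,0,0.03]
  ],
  "rotation": [
    [0,0,0],
    [0,0,0]
  ],
  "grip": [0,0]
}}

```text
time: 12.58
eef_pos: [0.5946, 0.1448, 0.0643]
tcp_rot: [-0.007, 1.0, -0.0, 0.0]
contact_force: [-1.1, -1.6, -0.3]
opening: 0.097
```

Call:
{"method": "send_rows", "body": {
  "translation": [
    [0,0,0.03],
    [0,0,0.03],
    [0,0,0.03]
  ],
  "rotation": [
    [0,0,0],
    [0,0,0],
    [0,0,0]
  ],
  "grip": [0,0,0]
}}

```text
time: 12.95
eef_pos: [0.5946, 0.1448, 0.0616]
tcp_rot: [-0.007, 1.0, -0.0, 0.0]
contact_force: [0.3, -3.9, 2.0]
opening: 0.101
```

Call:
{"method": "send_rows", "body": {
  "translation": [
    [0,0,0.03],
    [0,0,0.03],
    [0,0,0.0]
  ],
  "rotation": [
    [0,0,0],
    [0,0,0],
    [0,0,0]
  ],
  "grip": [0,0,0]
}}

```text
time: 13.32
eef_pos: [0.5946, 0.1449, 0.0598]
tcp_rot: [-0.007, 1.0, -0.0, 0.0]
contact_force: [0.3, -3.3, 2.7]
opening: 0.099
```

Call:
{"method": "send_rows", "body": {
  "translation": [
    [0,0,0.03],
    [0,0,0.03],
    [0,0,0.03]
  ],
  "rotation": [
    [0,0,0],
    [0,0,0],
    [0,0,0]
  ],
  "grip": [0,0,0]
}}

```text
time: 13.7
eef_pos: [0.5936, 0.145, 0.0561]
tcp_rot: [-0.007, 1.0, -0.0, -0.001]
contact_force: [0.0, -5.0, 1.2]
opening: 0.102
```

Call:
{"method": "send_rows", "body": {
  "translation": [
    [0,0,0.03],
    [0,0,0.03],
    [0,0,0.03]
  ],
  "rotation": [
    [0,0,0],
    [0,0,0],
    [0,0,0]
  ],
  "grip": [0,0,0]
}}

```text
time: 14.08
eef_pos: [0.594, 0.1451, 0.0539]
tcp_rot: [-0.007, 1.0, -0.0, -0.0]
contact_force: [-0.8, -4.1, -0.1]
opening: 0.094
```

Call:
{"method": "send_rows", "body": {
  "translation": [
    [0,0,0.02],
    [0,0,0.02],
    [0,0,0.02]
  ],
  "rotation": [
    [0,0,0],
    [0,0,0],
    [0,0,0]
  ],
  "grip": [0,0,0]
}}

```text
time: 14.45
eef_pos: [0.5943, 0.1451, 0.0525]
tcp_rot: [-0.007, 1.0, -0.0, -0.0]
contact_force: [-2.1, -4.9, 4.2]
opening: 0.099
```

Call:
{"method": "send_rows", "body": {
  "translation": [
    [0,0,0.02],
    [0,0,0.0]
  ],
  "rotation": [
    [0,0,0],
    [0,0,0]
  ],
  "grip": [0,0]
}}

```text
time: 14.7
eef_pos: [0.5943, 0.1451, 0.0525]
tcp_rot: [-0.007, 1.0, -0.0, -0.0]
contact_force: [-2.6, -5.7, 5.2]
opening: 0.103
```

Call:
{"method": "send_rows", "body": {
  "translation": [
    [0,0,0.015],
    [0,0,0]
  ],
  "rotation": [
    [0,0,0],
    [0,0,0]
  ],
  "grip": [0,0]
}}

```text
time: 14.95
eef_pos: [0.5943, 0.1451, 0.0525]
tcp_rot: [-0.007, 1.0, -0.0, -0.0]
contact_force: [-3.9, -4.9, 6.8]
opening: 0.098
```

Call:
{"method": "send_rows", "body": {
  "translation": [
    [0,0,0.015],
    [0,0,0]
  ],
  "rotation": [
    [0,0,0],
    [0,0,0]
  ],
  "grip": [0,0]
}}

```text
time: 15.2
eef_pos: [0.5943, 0.1452, 0.0525]
tcp_rot: [-0.007, 1.0, -0.0, -0.0]
contact_force: [-4.9, -6.0, 8.9]
opening: 0.098
```

It stops dead at 0.0525. I want to rule out the fingertips sitting on the cheeks, so I'll relax, open a little, rise 3 mm, regrip and press again.

Call:
{"method": "send_rows", "body": {
  "translation": [
    [0,0,-0.03],
    [0,0,0],
    [0,0,0],
    [0,0,-0.05],
    [0,0,-0.05]
  ],
  "rotation": [
    [0,0,0],
    [0,0,0],
    [0,0,0],
    [0,0,0],
    [0,0,0]
  ],
  "grip": [0,16,16,16,16]
}}

```text
time: 15.82
eef_pos: [0.5937, 0.1455, 0.054]
tcp_rot: [-0.007, 1.0, 0.0, -0.0]
contact_force: [1.0, 0.5, 0.3]
opening: 0.185
```

Call:
{"method": "send_rows", "body": {
  "translation": [
    [0,0,0],
    [0,0,0],
    [0,0,0],
    [0,0,0]
  ],
  "rotation": [
    [0,0,0],
    [0,0,0],
    [0,0,0],
    [0,0,0]
  ],
  "grip": [16,12,0,0],
  "squeeze": 60
}}

```text
time: 16.32
eef_pos: [0.5941, 0.1445, 0.0545]
tcp_rot: [-0.007, 1.0, -0.001, -0.0]
contact_force: [-1.0, -3.5, 0.8]
opening: 0.105
```

Call:
{"method": "send_rows", "body": {
  "translation": [
    [0,0,0.02],
    [0,0,0]
  ],
  "rotation": [
    [0,0,0],
    [0,0,0]
  ],
  "grip": [0,0]
}}

```text
time: 16.58
eef_pos: [0.5941, 0.1445, 0.0545]
tcp_rot: [-0.007, 1.0, -0.001, -0.0]
contact_force: [-2.5, -5.1, 4.0]
opening: 0.101
```

Call:
{"method": "send_rows", "body": {
  "translation": [
    [0,0,0.02],
    [0,0,0]
  ],
  "rotation": [
    [0,0,0],
    [0,0,0]
  ],
  "grip": [0,0]
}}

```text
time: 16.82
eef_pos: [0.5942, 0.1445, 0.0545]
tcp_rot: [-0.007, 1.0, -0.001, -0.0]
contact_force: [-3.3, -4.2, 6.7]
opening: 0.103
```

Call:
{"method": "send_rows", "body": {
  "translation": [
    [0,0,0.03],
    [0,0,0.02],
    [0,0,0]
  ],
  "rotation": [
    [0,0,0],
    [0,0,0],
    [0,0,0]
  ],
  "grip": [0,0,0]
}}

```text
time: 17.2
eef_pos: [0.5943, 0.1446, 0.0544]
tcp_rot: [-0.007, 1.0, -0.001, -0.001]
contact_force: [-6.9, -4.7, 12.5]
opening: 0.102
```

Call:
{"method": "send_rows", "body": {
  "translation": [
    [0,0,0.03],
    [0,0,0.02],
    [0,0,0]
  ],
  "rotation": [
    [0,0,0],
    [0,0,0],
    [0,0,0]
  ],
  "grip": [0,0,0]
}}

```text
time: 17.58
eef_pos: [0.5944, 0.1446, 0.0544]
tcp_rot: [-0.007, 1.0, -0.001, -0.001]
contact_force: [-9.7, -5.4, 19.1]
opening: 0.098
```

It takes 19 N without moving, well past the spring's 9 N, so the foot is on the floor. I'll relax, release and rise.

Call:
{"method": "send_rows", "body": {
  "translation": [
    [0,0,-0.06],
    [0,0,-0.06],
    [0,0,0],
    [0,0,0],
    [0,0,-0.1]
  ],
  "rotation": [
    [0,0,0],
    [0,0,0],
    [0,0,0],
    [0,0,0],
    [0,0,0]
  ],
  "grip": [0,0,18,22,22]
}}

```text
time: 18.2
eef_pos: [0.5939, 0.1456, 0.0566]
tcp_rot: [-0.007, 1.0, 0.0, -0.0]
contact_force: [0.5, 0.0, 0.6]
opening: 0.259
```

Call:
{"method": "send_rows", "body": {
  "translation": [
    [0,0,-0.4],
    [0,0,-0.8],
    [0,0,-1],
    [0,-0.3,-0.4],
    [0,0,0]
  ],
  "rotation": [
    [0,0,0],
    [0,0,0],
    [0,0,0],
    [0,0,0],
    [0,0,0]
  ],
  "grip": [22,40,40,40,40]
}}

```text
time: 18.82
eef_pos: [0.5951, 0.1355, 0.1364]
tcp_rot: [-0.006, 1.0, 0.0, 0.001]
contact_force: [0.7, 0.2, -0.4]
opening: 0.469
```

```bash
python3 - <<'E'
from h import *
s=st();c=eyes.read_camera("wrist");im=c["image"]
cv2.imwrite("pics/w5.png",cv2.resize(im[100:320,130:430],None,fx=2.6,fy=2.6,interpolation=cv2.INTER_CUBIC))
print(go([.5825,-.1455,.11],np.radians(29.2)))
E
```

```text
18.82 [0.5951 0.1355 0.1364] hd -179.28 F [ 0.7  0.2 -0.4] q6 -1.53 open 40.06
[[0.51, -9.37, 0.83], ('turn z units', np.float64(-5.7)), ('tilt tool deg', [0.0, 0.01, -0.0])]
```

View pics/w5.png

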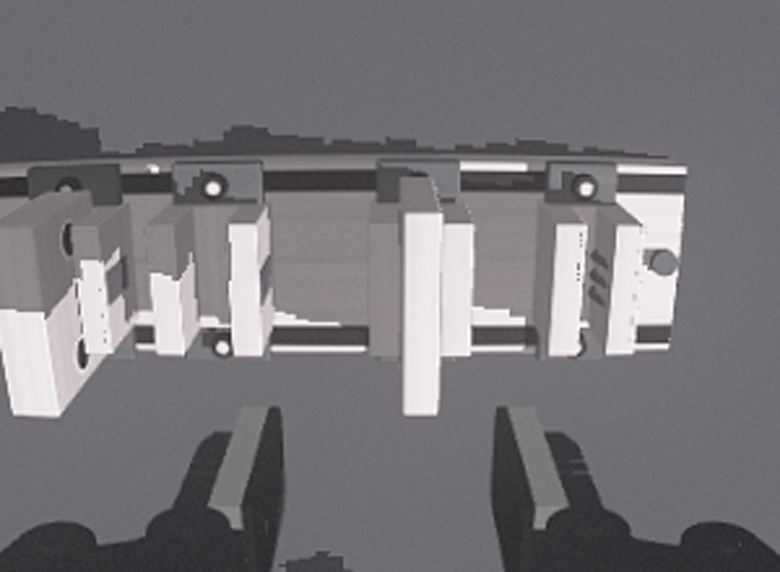

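B stands upright in slot 2 with its top from (403..440,210) to (440,415), level with spacer c's top, and it is about 10 mm thick. It sits centred along the slot. Next is A.

Call:
{"method": "send_rows", "body": {
  "translation": [
    [0.1,-1,0],
    [0.1,-1,0],
    [0.1,-1,0],
    [0.1,-1,0],
    [0.1,-1,0]
  ],
  "rotation": [
    [0,0,0],
    [0,0,0],
    [0,0,0],
    [0,0,0],
    [0,0,0]
  ],
  "grip": [40,40,40,40,40]
}}

```text
time: 19.5
eef_pos: [0.5801, -0.0148, 0.1331]
tcp_rot: [-0.007, 1.0, 0.0, -0.002]
contact_force: [0.5, 0.4, -0.3]
opening: 0.473
```

Call:
{"method": "send_rows", "body": {
  "translation": [
    [0,-1,0],
    [0,-1,0],
    [0,-1,0],
    [0,-1,0],
    [0,-0.37,0]
  ],
  "rotation": [
    [0,0,0],
    [0,0,0],
    [0,0,0],
    [0,0,0],
    [0,0,-0.7]
  ],
  "grip": [40,40,40,40,40]
}}

```text
time: 20.12
eef_pos: [0.582, -0.1465, 0.1331]
tcp_rot: [-0.037, 0.999, 0.001, -0.001]
contact_force: [0.0, -0.6, -0.5]
opening: 0.467
```

Call:
{"method": "send_rows", "body": {
  "translation": [
    [0,0,0],
    [0,0,0],
    [0,0,0],
    [0,0,0],
    [0,0,0]
  ],
  "rotation": [
    [0,0,-1],
    [0,0,-1],
    [0,0,-1],
    [0,0,-1],
    [0,0,-1]
  ],
  "grip": [40,40,40,40,40]
}}

```text
time: 20.75
eef_pos: [0.582, -0.1447, 0.133]
tcp_rot: [-0.254, 0.967, 0.001, -0.001]
contact_force: [0.5, -0.4, -0.4]
opening: 0.464
```

Call:
{"method": "send_rows", "body": {
  "translation": [
    [0,0,0],
    [0,0,0]
  ],
  "rotation": [
    [0,0,0],
    [0,0,0]
  ],
  "grip": [40,40]
}}

```text
time: 21.0
eef_pos: [0.5826, -0.1449, 0.134]
tcp_rot: [-0.252, 0.968, 0.001, -0.001]
contact_force: [-0.6, -0.4, -0.8]
opening: 0.466
```

```bash
cat >> h.py <<'E'
def rect(c,s,z,x0,x1,y0,y1,st=.00025):
    xs=np.arange(x0,x1,st);ys=np.arange(y0,y1,st)
    m=np.array([[proj(c,[x,y,z],s) for y in ys] for x in xs],np.float32)
    return cv2.remap(c["image"],m[...,0],m[...,1],cv2.INTER_CUBIC)
E
python3 - <<'E'
from h import *
s=st();c=eyes.read_camera("wrist");cv2.imwrite("wA.png",c["image"])
a=rect(c,s,.049,.53,.63,-.20,-.09)
g=cv2.cvtColor(a,cv2.COLOR_BGR2GRAY);t,b=cv2.threshold(g,0,255,cv2.THRESH_OTSU)
for cn in cv2.findContours(b,cv2.RETR_EXTERNAL,cv2.CHAIN_APPROX_NONE)[0]:
    r=cv2.minAreaRect(cn)
    if cv2.contourArea(cn)>1500: print(t,"xy",.53+r[0][1]*.00025,-.2+r[0][0]*.00025,"size mm",np.array(r[1])*.25,"ang",r[2])
cv2.imwrite("pics/wA.png",np.hstack([cv2.resize(c["image"][100:340,100:460],(540,360)),cv2.resize(a,(250,227))[[*range(227)]+[0]*133]]))
E
```

```text
21.0 [ 0.5826 -0.1449  0.134 ] hd -150.8 F [-0.6 -0.4 -0.8] q6 -2.49 open 39.82
163.0 xy 0.5816707763671876 -0.14668059539794923 size mm [56.85983276 12.99431419] ang 61.73876190185547
```

View pics/wA.png

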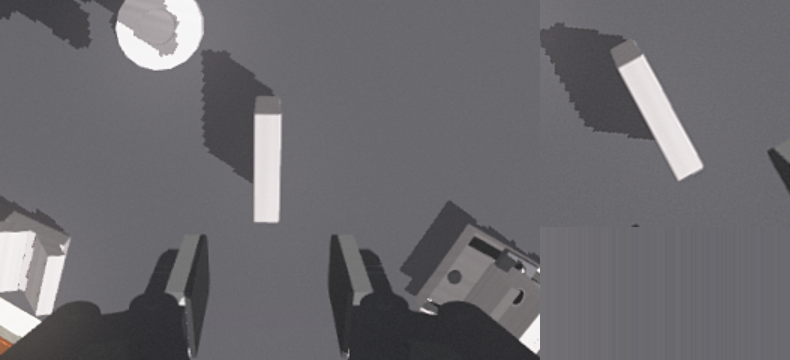

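A's top face runs from (268,112) to (267,222), alone between the open fingers. It measures 56.9 x 13.0 mm rectified, so it is the 13 mm spacer and belongs in slot 3.

```bash
python3 - <<'E'
from h import *
s=st();print(go([.5817,-.1467,.032],np.radians(28.3)))
E
```

```text
21.05 [ 0.5827 -0.145   0.1343] hd -150.79 F [-0.2 -0.1 -0.3] q6 -2.49 open 40.28
[[0.05, -0.04, 3.41], ('turn z units', np.float64(0.18)), ('tilt tool deg', [0.06, -0.04, -0.0])]
```

Call:
{"method": "send_rows", "body": {
  "translation": [
    [0.05,-0.04,0.8],
    [0,0,1],
    [0,0,0.8],
    [0,0,0.4],
    [0,0,0.26]
  ],
  "rotation": [
    [0,0,0.18],
    [0,0,0],
    [0,0,0],
    [0,0,0],
    [0,0,0]
  ],
  "grip": [40,40,40,40,32]
}}

```text
time: 21.68
eef_pos: [0.5824, -0.1469, 0.0369]
tcp_rot: [-0.245, 0.97, 0.0, -0.0]
contact_force: [0.0, -0.0, -0.0]
opening: 0.373
```

Call:
{"method": "send_rows", "body": {
  "translation": [
    [0,0,0.15],
    [0,0,0],
    [0,0,0],
    [0,0,0],
    [0,0,0]
  ],
  "rotation": [
    [0,0,0],
    [0,0,0],
    [0,0,0],
    [0,0,0],
    [0,0,0]
  ],
  "grip": [26,20,17,10,0],
  "squeeze": 40
}}

```text
time: 22.3
eef_pos: [0.5829, -0.147, 0.0336]
tcp_rot: [-0.245, 0.97, -0.0, 0.001]
contact_force: [-1.1, 0.4, 4.4]
opening: 0.143
```

Call:
{"method": "send_rows", "body": {
  "translation": [
    [0,0,0],
    [0,0,0]
  ],
  "rotation": [
    [0,0,0],
    [0,0,0]
  ],
  "grip": [0,0],
  "squeeze": 80
}}

```text
time: 22.55
eef_pos: [0.5831, -0.1471, 0.0337]
tcp_rot: [-0.245, 0.97, -0.0, 0.001]
contact_force: [-1.0, 0.7, 6.3]
opening: 0.131
```

```bash
python3 - <<'E'
from h import *
s=st();print(go([.5945,.0808,.12],np.radians(.7)))
E
```

```text
22.55 [ 0.5831 -0.1471  0.0337] hd -151.63 F [-1.   0.7  6.3] q6 -2.48 open 11.19
[[-3.95, 6.5, -2.88], ('turn z units', np.float64(5.53)), ('tilt tool deg', [-0.03, 0.08, 0.0])]
```

Call:
{"method": "send_rows", "body": {
  "translation": [
    [0,0,-0.2],
    [0,0,-0.4],
    [0,0,-0.8],
    [0,0,-0.8],
    [0,0,-0.8]
  ],
  "rotation": [
    [0,0,0],
    [0,0,0],
    [0,0,0.8],
    [0,0,0.9],
    [0,0,0.9]
  ],
  "grip": [0,0,0,0,0]
}}

```text
time: 23.18
eef_pos: [0.5818, -0.1468, 0.1233]
tcp_rot: [-0.132, 0.991, 0.0, -0.0]
contact_force: [-0.1, 0.4, -3.4]
opening: 0.132
```

Call:
{"method": "send_rows", "body": {
  "translation": [
    [0,0,0],
    [0,0,0],
    [0,0,0],
    [0,0.5,0],
    [0,1,0]
  ],
  "rotation": [
    [0,0,1],
    [0,0,1],
    [0,0,0.93],
    [0,0,0],
    [0,0,0]
  ],
  "grip": [0,0,0,0,0]
}}

```text
time: 23.8
eef_pos: [0.5815, -0.1014, 0.1227]
tcp_rot: [-0.006, 1.0, 0.0, -0.0]
contact_force: [-0.1, -0.4, -2.8]
opening: 0.133
```

Call:
{"method": "send_rows", "body": {
  "translation": [
    [0,1,0],
    [0,1,0],
    [0,1,0],
    [0,1,0],
    [0,0.6,0]
  ],
  "rotation": [
    [0,0,0],
    [0,0,0],
    [0,0,0],
    [0,0,0],
    [0,0,0]
  ],
  "grip": [0,0,0,0,0]
}}

```text
time: 24.42
eef_pos: [0.5794, 0.0381, 0.1226]
tcp_rot: [-0.008, 1.0, 0.0, -0.0]
contact_force: [0.7, -0.6, -2.8]
opening: 0.131
```

Call:
{"method": "send_rows", "body": {
  "translation": [
    [0,0,0],
    [0,0,0]
  ],
  "rotation": [
    [0,0,0],
    [0,0,0]
  ],
  "grip": [0,0]
}}

```text
time: 24.68
eef_pos: [0.5801, 0.0355, 0.1227]
tcp_rot: [-0.006, 1.0, -0.0, 0.0]
contact_force: [0.2, 0.8, -2.9]
opening: 0.133
```

```bash
python3 - <<'E'
from h import *
s=st();print(go([.5945,.0808,.108],np.radians(.7)))
E
```

```text
24.68 [0.5801 0.0355 0.1227] hd -179.27 F [ 0.2  0.8 -2.9] q6 -1.7 open 11.32
[[-0.5, 1.5, 0.49], ('turn z units', np.float64(0.01)), ('tilt tool deg', [-0.03, -0.0, -0.0])]
```

Call:
{"method": "send_rows", "body": {
  "translation": [
    [-0.25,0.75,0],
    [-0.25,0.75,0],
    [0,0,0.25],
    [0,0,0.24],
    [0,0,0]
  ],
  "rotation": [
    [0,0,0],
    [0,0,0],
    [0,0,0],
    [0,0,0],
    [0,0,0]
  ],
  "grip": [0,0,0,0,0]
}}

```text
time: 25.3
eef_pos: [0.5934, 0.0802, 0.1065]
tcp_rot: [-0.006, 1.0, -0.0, -0.001]
contact_force: [0.3, 1.0, -2.3]
opening: 0.13
```

```bash
python3 - <<'E'
from h import *
s=st();c=eyes.read_camera("wrist")
a=rect(c,s,.049,.56,.63,.04,.125);np.save("a3.npy",a)
L=cv2.createLineSegmentDetector(0).detect(cv2.cvtColor(a,cv2.COLOR_BGR2GRAY))[0][:,0]
for l in L:
    d=l[2:]-l[:2]
    if np.hypot(*d)>50 and abs(d[1])>abs(d[0]): print("y",(.04+l[[0,2]]*.00025).round(4),"x",(.56+l[[1,3]]*.00025).round(3))
cv2.imwrite("pics/w6.png",np.hstack([cv2.resize(c["image"][120:300,180:380],(500,450)),cv2.resize(a,(283,233))[[*range(233)]+[0]*217]]))
E
```

```text
25.3 [0.5934 0.0802 0.1065] hd -179.35 F [ 0.3  1.  -2.3] q6 -1.62 open 11.06
y [0.0877 0.0893] x [0.572 0.594]
y [0.0909 0.0924] x [0.615 0.63 ]
y [0.0652 0.0658] x [0.575 0.6  ]
y [0.0689 0.0717] x [0.612 0.575]
y [0.0401 0.045 ] x [0.63  0.614]
y [0.0681 0.0688] x [0.63  0.615]
y [0.0985 0.0986] x [0.599 0.575]
y [0.0886 0.0877] x [0.584 0.569]
y [0.0513 0.0513] x [0.614 0.573]
y [0.0549 0.0544] x [0.568 0.594]
y [0.0422 0.0422] x [0.585 0.609]
y [0.1232 0.123 ] x [0.581 0.567]
y [0.1235 0.1232] x [0.601 0.582]
```

View pics/w6.png

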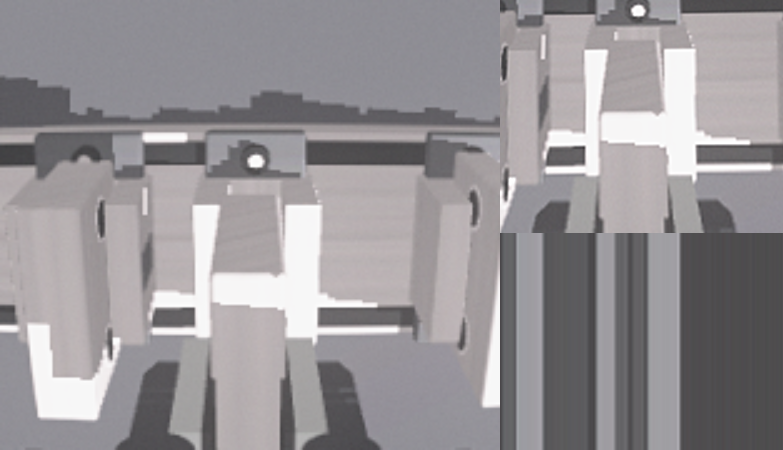

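Slot 3's outer cheek edges rectify to y 0.0655 and 0.0986 (mid 0.0820). In the picture the foot mid is about column 251 and the slot mid about 257, so I need to shift +1.8 mm in y.

```bash
python3 - <<'E'
from h import *
s=st();print(go([.5955,.0820,.088],np.radians(.7)))
E
```

```text
25.35 [0.5939 0.0803 0.1071] hd -179.35 F [-0.3 -0.2 -1.5] q6 -1.62 open 11.15
[[-0.06, 0.06, 0.64], ('turn z units', np.float64(-0.01)), ('tilt tool deg', [-0.01, -0.1, 0.0])]
```

Call:
{"method": "send_rows", "body": {
  "translation": [
    [-0.04,0.06,0.1],
    [0,0,0.2],
    [0,0,0.2],
    [0,0,0.1],
    [0,0,0]
  ],
  "rotation": [
    [0,0,0],
    [0,0,0],
    [0,0,0],
    [0,0,0],
    [0,0,0]
  ],
  "grip": [0,0,0,0,0]
}}

```text
time: 25.98
eef_pos: [0.5953, 0.0831, 0.0895]
tcp_rot: [-0.006, 1.0, 0.0, -0.0]
contact_force: [0.4, -0.6, -2.6]
opening: 0.133
```

```bash
python3 - <<'E'
from h import *
s=st();c=eyes.read_camera("wrist")
print(go([.5955,.0820,.082],np.radians(.7)))
# top-of-cheek edges and foot edges near centre: lines in image
L=cv2.createLineSegmentDetector(0).detect(cv2.cvtColor(c["image"],cv2.COLOR_BGR2GRAY))[0][:,0]
zf=s["eef_pos"][2]-.030
for l in L:
    d=l[2:]-l[:2]
    if np.hypot(*d)>14 and abs(d[1])>abs(d[0]) and 240<l[0]<320 and l[[1,3]].min()>150:
        print(l.round(0),"mouth y",at(c,l[:2],.049,s)[:2].round(4),at(c,l[2:],.049,s)[:2].round(4))
    elif abs(d[0])>12 and abs(d[1])<4 and 250<l[0]<310 and l[1]<260: print("h",l.round(1),at(c,l[:2],zf,s)[:2].round(4),at(c,l[2:],zf,s)[:2].round(4))
E
```

```text
25.98 [0.5953 0.0831 0.0895] hd -179.28 F [ 0.4 -0.6 -2.6] q6 -1.61 open 11.34
[[0.0, -0.04, 0.26], ('turn z units', np.float64(0.0)), ('tilt tool deg', [0.0, -0.02, 0.0])]
h [305.6 249.5 344.4 248.7] [0.5977 0.0984] [0.5972 0.1217]
[266. 272. 266. 336.] mouth y [0.6189 0.0746] [0.6727 0.0743]
[292. 336. 291. 272.] mouth y [0.6725 0.093 ] [0.6187 0.0909]
h [253.1 257.4 233.1 257.3] [0.6032 0.0675] [0.6035 0.0555]
h [254.4 188.6 229.4 188.4] [0.5612 0.0688] [0.5611 0.0549]
h [300.6 178.  351.9 178.7] [0.5549 0.094 ] [0.5547 0.1226]
[260. 301. 262. 258.] mouth y [0.6414 0.0704] [0.609  0.0723]
[295. 259. 297. 299.] mouth y [0.6096 0.0933] [0.6401 0.0957]
[251. 266. 247. 292.] mouth y [0.6144 0.0653] [0.6347 0.0617]
[310. 291. 306. 265.] mouth y [0.6333 0.1041] [0.6138 0.1003]
h [295.6 194.4 256.9 194.1] [0.5643 0.0916] [0.5643 0.0701]
h [305.6 206.2 291.9 206.1] [0.571  0.0973] [0.5711 0.0896]
h [291.9 228.8 265.6 228.5] [0.5847 0.09  ] [0.5847 0.075 ]
[290. 199. 293. 228.] mouth y [0.5702 0.0888] [0.5884 0.0913]
[305. 242. 306. 207.] mouth y [0.5975 0.0986] [0.5747 0.0984]
[261. 331. 259. 349.] mouth y [0.668  0.0705] [0.6868 0.0691]
[250. 205. 255. 190.] mouth y [0.5737 0.0652] [0.565  0.0685]
h [258.1 173.1 296.9 173.1] [0.5525 0.0709] [0.5522 0.0919]
h [296.9 175.6 258.1 175.5] [0.5536 0.092 ] [0.5538 0.0709]
h [280.4 156.  296.7 158. ] [0.5429 0.0829] [0.5439 0.0917]
h [298.3 160.6 321.8 163. ] [0.5453 0.0925] [0.5463 0.1053]
[263. 229. 265. 208.] mouth y [0.5895 0.073 ] [0.5758 0.0742]
h [270.6 197.4 286.9 197.5] [0.5661 0.0778] [0.5661 0.0868]
```

Call:
{"method": "send_rows", "body": {
  "translation": [
    [0,-0.025,0.04],
    [0,0,0.04],
    [0,0,0.04],
    [0,0,0.04],
    [0,0,0.04]
  ],
  "rotation": [
    [0,0,0],
    [0,0,0],
    [0,0,0],
    [0,0,0],
    [0,0,0]
  ],
  "grip": [0,0,0,0,0]
}}

```text
time: 26.65
eef_pos: [0.5957, 0.0823, 0.0839]
tcp_rot: [-0.006, 1.0, -0.0, -0.0]
contact_force: [-0.1, 0.4, -2.5]
opening: 0.133
```

Call:
{"method": "send_rows", "body": {
  "translation": [
    [0,0,0.03],
    [0,0,0.03],
    [0,0,0.0]
  ],
  "rotation": [
    [0,0,0],
    [0,0,0],
    [0,0,0]
  ],
  "grip": [0,0,0]
}}

```text
time: 27.02
eef_pos: [0.5956, 0.0823, 0.0821]
tcp_rot: [-0.006, 1.0, 0.0, -0.0]
contact_force: [-0.5, -0.1, -2.0]
opening: 0.13
```

Call:
{"method": "send_rows", "body": {
  "translation": [
    [0,0,0.03],
    [0,0,0.02],
    [0,0,0.0]
  ],
  "rotation": [
    [0,0,0],
    [0,0,0],
    [0,0,0]
  ],
  "grip": [0,0,0]
}}

```text
time: 27.4
eef_pos: [0.5956, 0.0823, 0.0807]
tcp_rot: [-0.006, 1.0, -0.0, -0.0]
contact_force: [0.0, 0.4, -2.0]
opening: 0.132
```

Call:
{"method": "send_rows", "body": {
  "translation": [
    [0,0,0.02],
    [0,0,0.02],
    [0,0,0.0]
  ],
  "rotation": [
    [0,0,0],
    [0,0,0],
    [0,0,0]
  ],
  "grip": [0,0,0]
}}

```text
time: 27.78
eef_pos: [0.5956, 0.0823, 0.0795]
tcp_rot: [-0.006, 1.0, 0.0, -0.0]
contact_force: [0.2, -0.4, -2.3]
opening: 0.131
```

Call:
{"method": "send_rows", "body": {
  "translation": [
    [0,0,0.02],
    [0,0,0.02],
    [0,0,0.0]
  ],
  "rotation": [
    [0,0,0],
    [0,0,0],
    [0,0,0]
  ],
  "grip": [0,0,0]
}}

```text
time: 28.15
eef_pos: [0.5956, 0.0823, 0.0783]
tcp_rot: [-0.006, 1.0, -0.0, -0.0]
contact_force: [-0.4, -0.1, -2.4]
opening: 0.134
```

Call:
{"method": "send_rows", "body": {
  "translation": [
    [0,0,0.02],
    [0,0,0.02],
    [0,0,0.0]
  ],
  "rotation": [
    [0,0,0],
    [0,0,0],
    [0,0,0]
  ],
  "grip": [0,0,0]
}}

```text
time: 28.52
eef_pos: [0.5956, 0.0823, 0.0771]
tcp_rot: [-0.006, 1.0, 0.0, -0.0]
contact_force: [-0.3, 0.3, -2.8]
opening: 0.127
```

Call:
{"method": "send_rows", "body": {
  "translation": [
    [0,0,0.03],
    [0,0,0.03],
    [0,0,0.03]
  ],
  "rotation": [
    [0,0,0],
    [0,0,0],
    [0,0,0]
  ],
  "grip": [0,0,0]
}}

```text
time: 28.9
eef_pos: [0.5957, 0.0823, 0.0744]
tcp_rot: [-0.006, 1.0, -0.0, -0.0]
contact_force: [0.0, 0.0, -2.3]
opening: 0.13
```

Call:
{"method": "send_rows", "body": {
  "translation": [
    [0,0,0.03],
    [0,0,0.03],
    [0,0,0]
  ],
  "rotation": [
    [0,0,0],
    [0,0,0],
    [0,0,0]
  ],
  "grip": [0,0,0]
}}

```text
time: 29.28
eef_pos: [0.5956, 0.0823, 0.0725]
tcp_rot: [-0.006, 1.0, 0.0, -0.0]
contact_force: [0.3, 0.3, -2.6]
opening: 0.133
```

Call:
{"method": "send_rows", "body": {
  "translation": [
    [0,0,0.03],
    [0,0,0.03],
    [0,0,0.03]
  ],
  "rotation": [
    [0,0,0],
    [0,0,0],
    [0,0,0]
  ],
  "grip": [0,0,0]
}}

```text
time: 29.65
eef_pos: [0.5958, 0.0821, 0.0699]
tcp_rot: [-0.006, 1.0, -0.0, 0.0]
contact_force: [-0.0, -1.0, -2.3]
opening: 0.131
```

Call:
{"method": "send_rows", "body": {
  "translation": [
    [0,0,0.03],
    [0,0,0.03],
    [0,0,0]
  ],
  "rotation": [
    [0,0,0],
    [0,0,0],
    [0,0,0]
  ],
  "grip": [0,0,0]
}}

```text
time: 30.02
eef_pos: [0.5961, 0.082, 0.0683]
tcp_rot: [-0.006, 1.0, -0.0, 0.0]
contact_force: [0.9, -1.6, -1.9]
opening: 0.129
```

Call:
{"method": "send_rows", "body": {
  "translation": [
    [0,0,0.03],
    [0,0,0.03],
    [0,0,0.03]
  ],
  "rotation": [
    [0,0,0],
    [0,0,0],
    [0,0,0]
  ],
  "grip": [0,0,0]
}}

```text
time: 30.4
eef_pos: [0.596, 0.082, 0.0658]
tcp_rot: [-0.006, 1.0, -0.0, 0.0]
contact_force: [-0.4, -3.4, 0.6]
opening: 0.132
```

Call:
{"method": "send_rows", "body": {
  "translation": [
    [0,0,0.03],
    [0,0,0.03],
    [0,0,0]
  ],
  "rotation": [
    [0,0,0],
    [0,0,0],
    [0,0,0]
  ],
  "grip": [0,0,0]
}}

```text
time: 30.78
eef_pos: [0.5955, 0.0821, 0.0632]
tcp_rot: [-0.006, 1.0, -0.0, -0.0]
contact_force: [-0.0, -4.7, -0.8]
opening: 0.131
```

Call:
{"method": "send_rows", "body": {
  "translation": [
    [0,0,0.03],
    [0,0,0.03],
    [0,0,0.03]
  ],
  "rotation": [
    [0,0,0],
    [0,0,0],
    [0,0,0]
  ],
  "grip": [0,0,0]
}}

```text
time: 31.15
eef_pos: [0.5954, 0.0823, 0.0606]
tcp_rot: [-0.006, 1.0, -0.0, -0.0]
contact_force: [-0.3, -4.8, -0.8]
opening: 0.13
```

Call:
{"method": "send_rows", "body": {
  "translation": [
    [0,0,0.03],
    [0,0,0.03],
    [0,0,0]
  ],
  "rotation": [
    [0,0,0],
    [0,0,0],
    [0,0,0]
  ],
  "grip": [0,0,0]
}}

```text
time: 31.52
eef_pos: [0.5957, 0.0823, 0.0589]
tcp_rot: [-0.006, 1.0, -0.0, 0.0]
contact_force: [0.7, -5.1, -1.6]
opening: 0.126
```

Call:
{"method": "send_rows", "body": {
  "translation": [
    [0,0,0.02],
    [0,0,0.02],
    [0,0,0]
  ],
  "rotation": [
    [0,0,0],
    [0,0,0],
    [0,0,0]
  ],
  "grip": [0,0,0]
}}

```text
time: 31.9
eef_pos: [0.5957, 0.0823, 0.0578]
tcp_rot: [-0.006, 1.0, -0.0, -0.0]
contact_force: [0.6, -4.2, -2.2]
opening: 0.128
```

Call:
{"method": "send_rows", "body": {
  "translation": [
    [0,0,0.02],
    [0,0,0.02],
    [0,0,0]
  ],
  "rotation": [
    [0,0,0],
    [0,0,0],
    [0,0,0]
  ],
  "grip": [0,0,0]
}}

```text
time: 32.28
eef_pos: [0.5957, 0.0823, 0.0566]
tcp_rot: [-0.006, 1.0, 0.0, 0.0]
contact_force: [-0.1, -5.4, -2.2]
opening: 0.131
```

Call:
{"method": "send_rows", "body": {
  "translation": [
    [0,0,0.02],
    [0,0,0.02],
    [0,0,0]
  ],
  "rotation": [
    [0,0,0],
    [0,0,0],
    [0,0,0]
  ],
  "grip": [0,0,0]
}}

```text
time: 32.65
eef_pos: [0.5958, 0.0823, 0.0557]
tcp_rot: [-0.006, 1.0, -0.0, 0.0]
contact_force: [-0.1, -5.0, 0.4]
opening: 0.131
```

Call:
{"method": "send_rows", "body": {
  "translation": [
    [0,0,0.02],
    [0,0,0.02],
    [0,0,0]
  ],
  "rotation": [
    [0,0,0],
    [0,0,0],
    [0,0,0]
  ],
  "grip": [0,0,0]
}}

```text
time: 33.02
eef_pos: [0.5959, 0.0823, 0.0557]
tcp_rot: [-0.006, 1.0, -0.0, -0.0]
contact_force: [-2.9, -4.1, 5.8]
opening: 0.131
```

Call:
{"method": "send_rows", "body": {
  "translation": [
    [0,0,0.03],
    [0,0,0.03],
    [0,0,0]
  ],
  "rotation": [
    [0,0,0],
    [0,0,0],
    [0,0,0]
  ],
  "grip": [0,0,0]
}}

```text
time: 33.4
eef_pos: [0.596, 0.0823, 0.0556]
tcp_rot: [-0.007, 1.0, -0.0, -0.0]
contact_force: [-7.2, -5.4, 13.9]
opening: 0.129
```

It stops at 0.0557, exactly the predicted home height, with about 14 N and no motion. I'll relax, release and rise, then check both seatings.

Call:
{"method": "send_rows", "body": {
  "translation": [
    [0,0,-0.05],
    [0,0,-0.05],
    [0,0,0],
    [0,0,0],
    [0,0,-0.1]
  ],
  "rotation": [
    [0,0,0],
    [0,0,0],
    [0,0,0],
    [0,0,0],
    [0,0,0]
  ],
  "grip": [0,0,20,25,25]
}}

```text
time: 34.02
eef_pos: [0.5953, 0.0829, 0.0581]
tcp_rot: [-0.006, 1.0, 0.0, -0.0]
contact_force: [-0.3, 0.8, 0.9]
opening: 0.298
```

Call:
{"method": "send_rows", "body": {
  "translation": [
    [0,0,-0.3],
    [0,0,-0.7],
    [0,0,-1],
    [0,0.5,-0.9],
    [0,0,0]
  ],
  "rotation": [
    [0,0,0],
    [0,0,0],
    [0,0,0],
    [0,0,0],
    [0,0,0]
  ],
  "grip": [25,25,30,30,30]
}}

```text
time: 34.65
eef_pos: [0.5979, 0.0979, 0.1502]
tcp_rot: [-0.007, 1.0, 0.0, 0.004]
contact_force: [0.2, -0.0, -0.3]
opening: 0.355
```

Call:
{"method": "send_rows", "body": {
  "translation": [
    [0,0,0],
    [0,0,0]
  ],
  "rotation": [
    [0,0,0],
    [0,0,0]
  ],
  "grip": [30,30]
}}

```text
time: 34.9
eef_pos: [0.5945, 0.0969, 0.144]
tcp_rot: [-0.006, 1.0, -0.0, -0.001]
contact_force: [-1.4, 0.4, 0.6]
opening: 0.351
```

```bash
python3 - <<'E'
from h import *
s=st();c=eyes.read_camera("wrist")
a=rect(c,s,.073,.545,.645,.015,.215)
cv2.imwrite("a5.png",a)
L=cv2.createLineSegmentDetector(0).detect(cv2.cvtColor(a,cv2.COLOR_BGR2GRAY))[0][:,0]
for l in L:
    d=l[2:]-l[:2]
    if np.hypot(*d)>30 and abs(d[1])>3*abs(d[0]) or (abs(d[0])>25 and abs(d[1])<6 and (abs(l[1]-85)<25 or abs(l[1]-310)<25)): print("y",(.015+l[[0,2]]*.00025).round(4),"x",(.545+l[[1,3]]*.00025).round(4))
cv2.imwrite("pics/fin.png",a)
E
```

```text
34.9 [0.5945 0.0969 0.144 ] hd -179.31 F [-1.4  0.4  0.6] q6 -1.59 open 29.94
y [0.1829 0.1825] x [0.5836 0.5677]
y [0.0472 0.0478] x [0.5686 0.6095]
y [0.0899 0.0901] x [0.5689 0.6045]
y [0.1831 0.1827] x [0.603  0.5842]
y [0.1498 0.1493] x [0.6202 0.603 ]
y [0.0558 0.056 ] x [0.5936 0.568 ]
y [0.046  0.0464] x [0.6099 0.6014]
y [0.0977 0.0898] x [0.5685 0.5685]
y [0.2048 0.2047] x [0.5761 0.5586]
y [0.1827 0.1745] x [0.5675 0.5676]
y [0.1405 0.1495] x [0.6209 0.621 ]
y [0.2051 0.2051] x [0.5945 0.5792]
y [0.1746 0.1751] x [0.5676 0.6033]
y [0.1905 0.1909] x [0.5676 0.6039]
y [0.0555 0.0477] x [0.5688 0.5688]
y [0.197  0.1908] x [0.5673 0.5671]
y [0.1537 0.1534] x [0.5902 0.568 ]
y [0.0559 0.0565] x [0.6048 0.5936]
y [0.1395 0.1401] x [0.5651 0.6208]
y [0.0752 0.0873] x [0.6227 0.6226]
y [0.0264 0.0417] x [0.6253 0.6251]
y [0.0884 0.0881] x [0.6214 0.5661]
y [0.1489 0.1398] x [0.5646 0.5646]
y [0.0249 0.0257] x [0.5905 0.6245]
y [0.0979 0.0976] x [0.5923 0.5655]
y [0.0749 0.0747] x [0.5667 0.6445]
y [0.0546 0.0546] x [0.5808 0.5886]
y [0.087  0.0752] x [0.5661 0.5661]
y [0.032  0.01
[... 293 characters left out ...]
 [0.6206 0.6447]
y [0.135  0.1356] x [0.5654 0.5733]
y [0.1244 0.1263] x [0.5965 0.6054]
y [0.1691 0.1692] x [0.597  0.6055]
y [0.1356 0.1358] x [0.5977 0.6058]
y [0.1343 0.1346] x [0.6049 0.5973]
y [0.0607 0.0561] x [0.6294 0.6447]
y [0.0593 0.06  ] x [0.5762 0.5889]
y [0.0412 0.0411] x [0.622  0.5933]
y [0.1861 0.1677] x [0.5622 0.5621]
y [0.0574 0.0508] x [0.5634 0.5637]
y [0.1369 0.1363] x [0.6051 0.5977]
y [0.1349 0.1344] x [0.592  0.5802]
y [0.1266 0.1269] x [0.5683 0.6036]
y [0.1489 0.1423] x [0.6221 0.622 ]
y [0.0601 0.0603] x [0.5633 0.5748]
y [0.1231 0.1228] x [0.5836 0.572 ]
y [0.0902 0.0964] x [0.5677 0.5676]
y [0.1229 0.1231] x [0.592  0.5842]
y [0.087  0.0792] x [0.6239 0.6239]
```

View pics/fin.png

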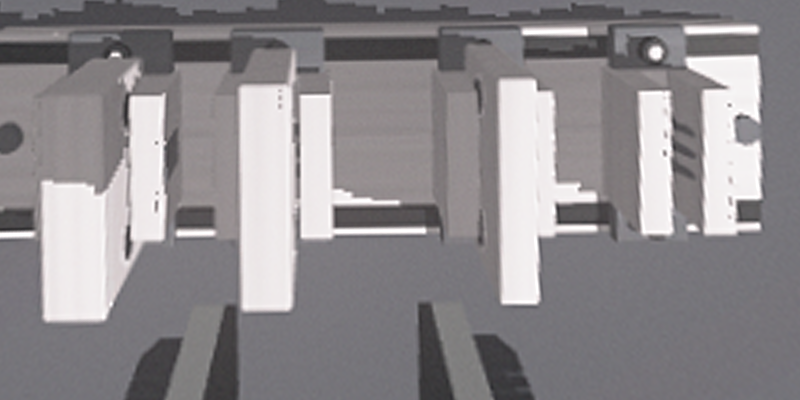

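Rectified at their tops, A (y 0.075–0.088) stands in slot 3 and B (y 0.140–0.149) in slot 2. Their apparent lengths are 56.5 and 56.4 mm, so they are at equal height, and both are centred on the slots at x of about 0.594. Spacer c is untouched and the gripper is clear, so I'll hand in.

```bash
python3 - <<'E'
from h import *
st();print(ticket.sign_off())
E
```

```text
34.95 [0.5946 0.0969 0.1439] hd -179.31 F [ 0.1 -0.3 -0. ] q6 -1.59 open 30.06
the job is handed in; nothing more can be done
None
```

Both loose spacers are upright in their slots, and the job was handed in at about 35 s. The spacer near the right end of the plate (B) measured about 10 mm thick and went into slot 2 (11.5 mm). The other (A) measured 13 mm and went into slot 3 (14.5 mm).

**Insertion:** Neither spacer touched a cheek on the way in, and both pushed past the springs with only a few newtons. I pressed each one well past the springs' 9 N without it moving, B to about 19 N and A to about 14 N. That puts both on the slot floor.

**Last picture:** Both stand upright with their tops at the same apparent height. They are within about 1.5 mm of midway along their slots. Spacer c is still in the widest slot, and the gripper was open and clear of everything.

**Disagreements:**
- **B's stopping height:** B stopped about 1 mm higher than I had predicted, while A stopped exactly where predicted. I regripped B higher up and pressed again. It did not move and the fingertips were not on the cheeks, so I took it as home, probably after a small shift in the first grip.
- **Grip opening:** The gripper read 1 to 2 mm less than the thicknesses from the camera (8.8 and 11.2 mm). I put this down to the pads compressing and trusted the camera.

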